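# Catch a charge of grinding pucks at the push-plate feeder

### The arm

A 7-joint arm with a two-finger parallel gripper is mounted at the origin on the work surface. World frame = base frame: x ahead of the robot, y to its left, z up, the work surface at z = 0. Lengths are in m, angles in rad, forces in N, time in s.
With the tool pointing down it reaches from about 0.4 to 0.85 m from the base axis. Payload 4.5 kg.
Tool frame: the origin (TCP) lies at the very end of the fingers, on their centre line; the grasp point (between the pads) lies 19 mm behind it (r.pinch_z is the distance from the TCP to the grasp point, in m); z points along the fingers, y is the line along which they close (so a half turn about z gives the same grasp; the last joint's range is limited). The gripper opens to 88 mm and grips with 3 to 60 N. Pads are 18 mm wide; open, the fingers measure 123 mm over their backs; the gripper's body (75 mm by 187 mm) begins 45 mm behind the grasp point.
Start: joints at [1.31, 0.689, -0.195, 1.565, 0.157, 0.902, -0.215], TCP at [0.182, -0.598, 0.239] pointing down, gripper open.
Joint ranges: [-3.01, 3.01], [-0.46, 2.08], [-1.47, 1.51], [0.13, 2.56], [-1, 4.14], [0.04, 2.09], [-2.66, 2.66]. Speed limits (rad/s): [2.57, 2.57, 3.14, 3.14, 3.14, 3.14, 3.14].

### API

Orientations are given as a unit quaternion [x, y, z, w].
In Python, from plant import r, cams gives the robot as it stands.
- The arm moves only by the shell command python3 -m pendant 'ROWS' [FORCE]. ROWS is JSON, a list of rows, each a list of 3 entries, a list of its own where there are three numbers: the closure, from -1 (fully open) to 1 (shut), then the shift along the tool's x, y, z in mm, then the turn, a rotation vector about the tool's x, y, z in degrees. A call has 1 to 8 rows; each row shifts and turns the commanded pose from where the row before left it, along the tool's axes as they then stand; what a row does not reach is not made up. A row lasts 1/8 s, in which the tool goes at most 62.5 mm and 10.7 degrees, less where a joint would pass 70% of its speed; a pose out of reach is approached as far as the arm can. A call with a gripper value outside its range is refused whole. The fingers move at their own pace and stop on an object; FORCE is the grip in N (left out, the last holds). Time passes only in rows, so rows that do not move let the fingers close. It gives the time, the measured TCP pose, the force, the opening and the grip force at its end, in the units of the state.
- r.get_state(): the state, without advancing time (a new reading comes with each control period).
- cams.snapshot(name): name is "scene" or "top" or "wrist"; returns a dict with "img" (400x640x3 uint8, red, green, blue), "camera_matrix" (3x3 intrinsics, pixels), "D" ([k1, k2, p1, p2, k3] as OpenCV has them; the pictures are not rectified), "camera_from_world" (4x4, takes a point from world to camera coordinates); the wrist camera has in their place "tool_from_camera" (4x4, takes a point from camera to tool coordinates, whose origin is the TCP and whose axes are the flange's). Camera axes: x right, y up, looking along -z (the intrinsics and any distortion apply to the point x, -y, -z); pixel columns grow to the right and rows downward; lengths in m; the calibration is good to about 2 mm. A picture is of the moment at which its call begins: read the wrist's pose just before it. There is no depth.
- r.finish_job(): hands the job in; it is judged then, once.
The state is a dict: "clock": time; "q": joint angles; "qd": joint speeds; "joint_torque": joint torques, N m; "tool_pos": TCP position; "eef_rot": TCP orientation; "contact_force": force on the tool from outside, world axes, zero at the start; "moment": the same for the moment, N m; "opening": opening from 0.0 (shut) to 1.0 (fully open); "finger_force": force on a finger pad.
Only numpy, scipy, OpenCV 4.12 (cv2) and the standard library are available. Lean on these libraries where they do the work, as an engineer would, in place of code of your own. Each camera call takes 0.05 s, during which the arm holds its last target. There are 200 camera calls.

### The job

Pick up the grey handled bowl by its handle and, holding it level and clear of the bench under the feeder's spout, push its rim against the spring-loaded plate past the first two clicks to the third, so that the gate opens and all three white pucks slide down the chute into the bowl. Do not press the plate with the hand itself, and leave the other things on the bench where they are. Finish still holding: the bowl in the gripper off the bench, the plate pressed in at the third click, the pucks in the bowl.

Things in the scene. Friction and masses are not known exactly. Their poses are not given: they have to be found in the camera images.
- bowl: the catch bowl: a round grey plastic bowl, rim 120 in diameter (radius 60), foot 84, 60 tall, wall 3, about 0.14 kg, with a straight stub handle (bar 16 wide, 22 tall, reaching from 56 to 152 from the bowl's axis along the bowl's -x). Origin under the bowl's centre; z up. Stands upright on the bench at the start
- bowl_mid (a point): the bowl's centre, 30 above its underside; axes as the bowl's
- bowl_grip (a point): point to grip on the bowl's handle: 115 from the bowl's axis along its -x, 47 above its underside, half-way up the bar. Fingers closing along the bowl's y take the 16 wide bar. Space below the bar: 36
- spout (a point): centre of the feeder spout's lower opening, 135 above the bench. Opening 40 (x) by 56 (y). x axis: level, the direction in which the plate is pushed (away from the robot); z up. The chute comes down to it from +y. Between bench and spout, before the plate, is nothing; the sunken gate reaches down to 118 above the bench beside the spout
- feeder: the fixed feeder: steel chute and spout on a grey column; it differs in place and is turned by up to 0.3 rad. Origin on the bench under the spout's centre, axes as the spout's. The column stands 120 to 190 along +y, from 30 before to 100 beyond the origin in x, 285 tall; the grey spring housing begins 115 along +x. Bench and air on the -x side are free
- plate_face (a point): centre of the push plate's front face, 82 above the bench; the steel plate is 110 wide and spans 40 to 125 above the bench. Plate out (joint 0): the face lies 15 along the feeder's +x from the spout's centre; at the third click 60, so a bowl whose rim (radius 60) touches it is then centred under the spout. Its x axis points along the push
- plate (a joint): stroke of the push plate in m: 0 fully out, clicks at 0.015, 0.030 and 0.045 (third), end stop 0.048. It springs back from every click when let go: return force 5 N at the start to 10 N at the third, with up to 5 N more to get over each click. The gate across the chute sinks as the plate goes in, holds the pucks back up to the second click and is clear at 0.041
- puck0_mid (a point): centre of a white porcelain puck, a short cylinder 24 in diameter and 12 tall, about 20 g; the three lie in single file in the chute behind the gate at the start
- puck1_mid (a point): centre of a white porcelain puck, a short cylinder 24 in diameter and 12 tall, about 20 g; the three lie in single file in the chute behind the gate at the start
- puck2_mid (a point): centre of a white porcelain puck, a short cylinder 24 in diameter and 12 tall, about 20 g; the three lie in single file in the chute behind the gate at the start
- water_bowl: low round terracotta bowl without a handle, 112 across and 50 tall, a bystander; origin under its centre
- pot: waisted brown terracotta pot, 124 across the foot and 165 tall, a bystander; origin under its centre
- glaze_jar: white jar with black cap, 64 across and about 90 tall, a bystander; origin under its centre
- cup: white cup without handle, 72 across and 80 tall, a bystander; origin under its centre
- brush: brush lying on the bench, a bystander; origin on the bench under it
- rib: flat wooden potter's rib, 100 x 50 x 8, a bystander; origin under its centre
- tile_stack: stack of square terracotta tiles, 70 x 70 x 28, a bystander; origin under its centre

How it is judged:
By the outcome, as a careful person would: the job done as asked, in the order asked, and still so for the second after the job is handed in, while the arm keeps its last pose, push and grip.
It also fails if it takes over 38 s, if anything falls off the work surface, if the arm or the gripper's body presses on something with over 40 N, if the wrist force passes 120 N, or if a joint passes its speed limit or range.

## Working session

There is one attempt and no reset: what is moved stays moved. The work goes in short steps, Python scripts to look and compute and a shell command to move; the robot and the scene stay as the last step left them, time stands still between calls to the robot, and variables do not carry over. Pictures are saved under pics/ and viewed, at most 10 in all, crops included, and the job is handed in when it is done.

```bash
mkdir -p pics; ls; python3 - <<'E'
from plant import r,cams
import cv2,numpy as np
s=r.get_state();print(s['clock'],s['tool_pos'],s['eef_rot'],s['opening'],r.pinch_z)
a=cams.snapshot("scene");b=cams.snapshot("top")
for n,i in(("scene",a),("top",b)):
    cv2.imwrite(f"pics/{n}0.png",i["img"][:,:,::-1]);print(n,i["camera_matrix"],i["D"],np.round(i["camera_from_world"],3))
E
```

```text
pics
0.0 [ 0.18136045 -0.59743318  0.23790492] [ 9.89153200e-01  1.46884564e-01 -1.96916816e-04 -9.12347360e-04] 0.9981226402695957 0.0187
scene [[391.05589507   0.         319.45323535]
 [  0.         391.05589507 201.58284876]
 [  0.           0.           1.        ]] [-0.04262955  0.          0.          0.          0.        ] [[-0.861  0.509 -0.002  0.44 ]
 [-0.356 -0.597  0.719  0.087]
 [ 0.365  0.619  0.695 -1.442]
 [ 0.     0.     0.     1.   ]]
top [[432.98307398   0.         312.88502842]
 [  0.         432.98307398 199.28892855]
 [  0.           0.           1.        ]] [-0.05521361  0.          0.          0.          0.        ] [[-0.018 -1.    -0.011  0.016]
 [ 0.985 -0.02   0.169 -0.517]
 [-0.169 -0.007  0.986 -1.195]
 [ 0.     0.     0.     1.   ]]
```

View pics/scene0.png

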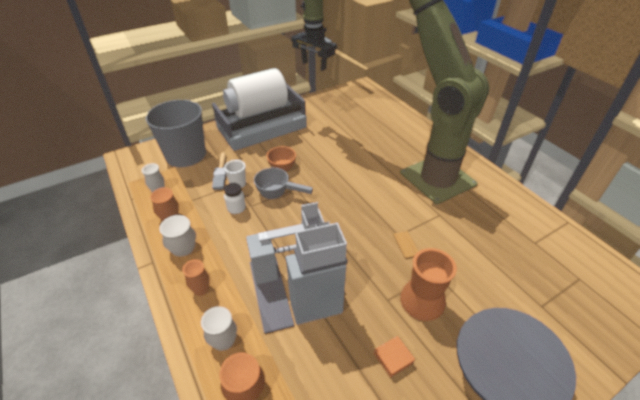

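View pics/top0.png

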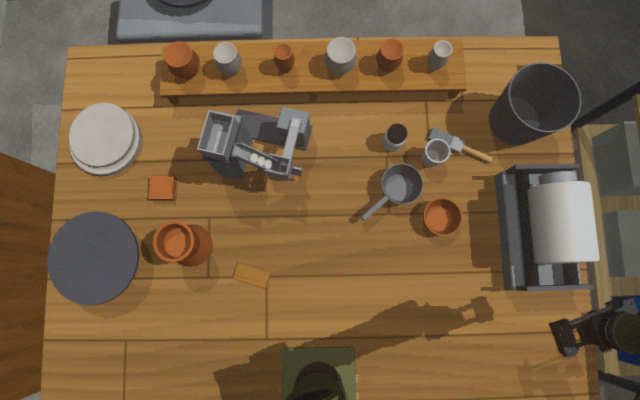

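The scene view shows the grey bowl at (272,183) with its handle tip at (311,190), and the feeder at (300,260). The top view shows the bowl at (403,184) with its handle tip at (365,218), the feeder spout near (287,172), and the water bowl (441,218), cup (436,152) and jar (396,138) close to the bowl. Next I'll enlarge both.

```bash
python3 - <<'E'
import cv2
a=cv2.imread("pics/top0.png")[95:235,190:430];b=cv2.imread("pics/scene0.png")[150:340,215:365]
cv2.imwrite("pics/topc.png",cv2.resize(a,None,fx=3.333,fy=3.333,interpolation=2))
cv2.imwrite("pics/scenec.png",cv2.resize(b,None,fx=3,fy=3,interpolation=2))
E
```

```text
(no output)
```

View pics/topc.png

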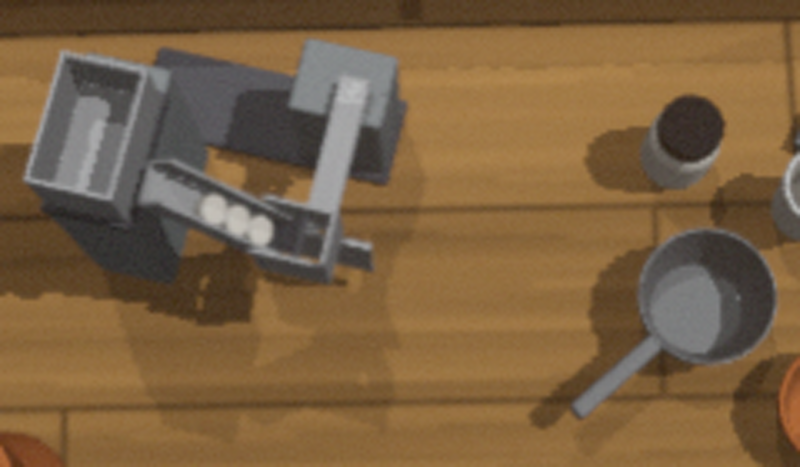

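View pics/scenec.png

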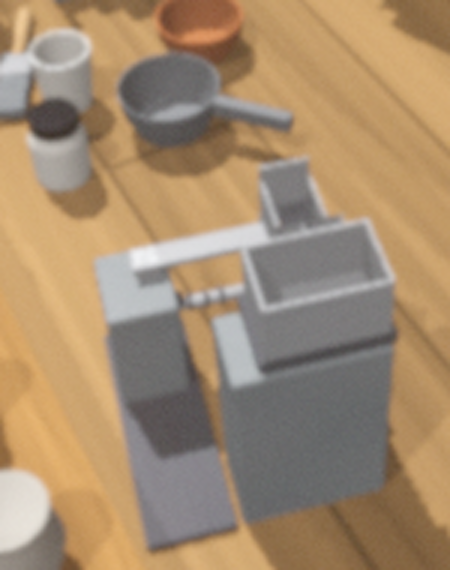

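Top crop: bowl rim centre at full-image (402.1,183.8), handle tip (364.6,217.4). Scene crop: rim centre (271.7,178.3), tip (311.7,189.3). The column's foot corners show at scene (297.3,324.3) and (344,312.3).

```bash
cat > h.py <<'E'
import numpy as np,cv2
from scipy.spatial.transform import Rotation as R
def ray(c,uv,T=None):
    # returns origin, dir in world
    p=cv2.undistortPoints(np.array([[uv]],float),c["camera_matrix"],np.array(c["D"]))[0,0]
    d=np.array([p[0],-p[1],-1.])
    M=np.linalg.inv(c["camera_from_world"]) if T is None else T@c["tool_from_camera"]
    return M[:3,3],M[:3,:3]@d
def atz(c,uv,z,T=None):
    o,d=ray(c,uv,T);return o+d*(z-o[2])/d[2]
def tri(*rs):
    A=0;b=0
    for o,d in rs:
        d=d/np.linalg.norm(d);P=np.eye(3)-np.outer(d,d);A=A+P;b=b+P@o
    x=np.linalg.solve(A,b);return x,[np.linalg.norm(np.cross(x-o,d/np.linalg.norm(d))) for o,d in rs]
def proj(c,X,T=None):
    M=c["camera_from_world"] if T is None else np.linalg.inv(T@c["tool_from_camera"])
    p=(M[:3,:3]@np.atleast_2d(X).T+M[:3,3:]).T*[1,-1,-1]
    return cv2.projectPoints(p,np.zeros(3),np.zeros(3),c["camera_matrix"],np.array(c["D"]))[0][:,0]
def tool(s):
    T=np.eye(4);T[:3,:3]=R.from_quat(s["eef_rot"]).as_matrix();T[:3,3]=s["tool_pos"];return T
E
python3 - <<'E'
from plant import r,cams
from h import *
np.set_printoptions(precision=4,suppress=True)
a=cams.snapshot("scene");b=cams.snapshot("top")
C,e=tri(ray(b,(402.1,183.8)),ray(a,(271.7,178.3)));H,e2=tri(ray(b,(364.6,217.4)),ray(a,(311.7,189.3)))
print("rim",C,e,"tip",H,e2)
v=(C-H)[:2];print("len",np.linalg.norm(v),"yaw",np.arctan2(v[1],v[0]))
p=atz(a,(297.3,324.3),0);q=atz(a,(344,312.3),0);k=atz(b,(190+175/3.333,95+283/3.333),0)
print(p,q,k,np.linalg.norm(p-q))
v=(p-q)[:2];yaw=np.arctan2(v[1],v[0]);print("yaw",yaw)
def fp(yaw,anchor,loc):
    c,s=np.cos(yaw),np.sin(yaw);return anchor[:2]-np.array([[c,-s],[s,c]])@loc
print(fp(yaw,p,[.1,.19]),fp(yaw,q,[-.03,.19]),fp(yaw,k,[-.03,.12]))
w=(q-k)[:2];print(np.linalg.norm(w),np.arctan2(w[1],w[0])-np.pi/2)
for ang in(-.15,-.2,-.25):
    o=fp(ang,(p+q)/2,[.035,.19]);Rm=R.from_euler('z',ang).as_matrix()
    X=np.array([[0.015,-.055,.125],[.015,.055,.125],[0,0,.135],[.02,-.028,.135],[-.02,-.028,.135]])@Rm.T+np.r_[o,0]
    print(ang,o,((proj(b,X)-[190,95])*3.333).round())
E
```

```text
rim [ 0.5552 -0.2489  0.0587] [np.float64(0.0007930581149285179), np.float64(0.0007930581149285596)] tip [ 0.4608 -0.1384  0.0501] [np.float64(0.0008403108028746582), np.float64(0.000840310802874612)]
len 0.14530862379807538 yaw -0.8641907837689803
[0.7277 0.2513 0.    ] [0.6031 0.2843 0.    ] [0.5881 0.2166 0.    ] 0.12888361209548174
yaw -0.25895404207040634
[0.5823 0.0932] [0.5834 0.0929] [0.5863 0.0929]
0.06935783017358098 -0.21802915558620906
-0.15 [0.6024 0.0851] [[379. 221.]
 [246. 204.]
 [309. 227.]
 [347. 207.]
 [340. 255.]]
-0.2 [0.5933 0.0885] [[376. 235.]
 [243. 212.]
 [305. 238.]
 [344. 220.]
 [334. 268.]]
-0.25 [0.5845 0.0923] [[371. 249.]
 [240. 219.]
 [300. 249.]
 [340. 233.]
 [328. 280.]]
```

```bash
python3 -m pendant '[[-1,[41,-33,8],[0,0,0]],[-1,[41,-33,8],[0,0,0]],[-1,[41,-33,8],[0,0,0]],[-1,[41,-33,8],[0,0,0]],[-1,[41,-33,8],[0,0,0]],[-1,[41,-33,8],[0,0,0]],[-1,[41,-33,8],[0,0,0]],[-1,[41,-33,8],[0,0,0]]]' 60
python3 -m pendant '[[-1,[41,-33,8],[0,0,0]],[-1,[41,-33,8],[0,0,0]],[-1,[0,0,0],[0,0,9.5]],[-1,[0,0,0],[0,0,9.5]],[-1,[0,0,0],[0,0,9.5]],[-1,[0,0,0],[0,0,9.5]],[-1,[0,0,0],[0,0,9.5]],[-1,[0,0,0],[0,0,9.5]]]'
python3 -m pendant '[[-1,[0,0,0],[0,0,9.5]],[-1,[0,0,0],[0,0,0]],[-1,[0,0,0],[0,0,0]]]'
python3 - <<'E'
from plant import r,cams
from h import *
np.set_printoptions(precision=4,suppress=True)
s=r.get_state();T=tool(s);c=cams.snapshot("wrist");cv2.imwrite("pics/w1.png",c["img"][:,:,::-1])
print(s["q"],s["tool_pos"],R.from_quat(s["eef_rot"]).as_matrix());print(c["tool_from_camera"])
b=cams.snapshot("top");print("pot",atz(b,(196,245),0),atz(b,(174,240),.165))
E
```

```text
clock: 1.2
tool_pos: [0.4197, -0.2488, 0.1745]
eef_rot: [0.989, 0.147, 0.0, 0.0]
contact_force: [1.8, -0.8, -0.2]
opening: 1.001
finger_force: 0.0
clock: 2.2
tool_pos: [0.4781, -0.163, 0.1587]
eef_rot: [0.938, -0.345, 0.0, -0.0]
contact_force: [-0.1, 0.5, -0.9]
opening: 1.0
finger_force: 0.0
clock: 2.58
tool_pos: [0.4781, -0.1631, 0.1587]
eef_rot: [0.908, -0.418, 0.0, -0.0]
contact_force: [0.3, 0.2, 0.1]
opening: 0.994
finger_force: 0.0
[ 0.0892  0.678   0.2419  2.0149 -0.3279  0.4853 -1.8622] [ 0.4781 -0.1631  0.1587] [[ 0.6503 -0.7597  0.    ]
 [-0.7597 -0.6503 -0.    ]
 [ 0.     -0.     -1.    ]]
[[ 0.0001  0.9509  0.3096  0.0816]
 [ 1.      0.0002 -0.0009  0.001 ]
 [-0.0009  0.3096 -0.9509 -0.1457]
 [ 0.      0.      0.      1.    ]]
pot [0.3957 0.3521 0.    ] [0.398  0.3631 0.165 ]
```

View pics/w1.png

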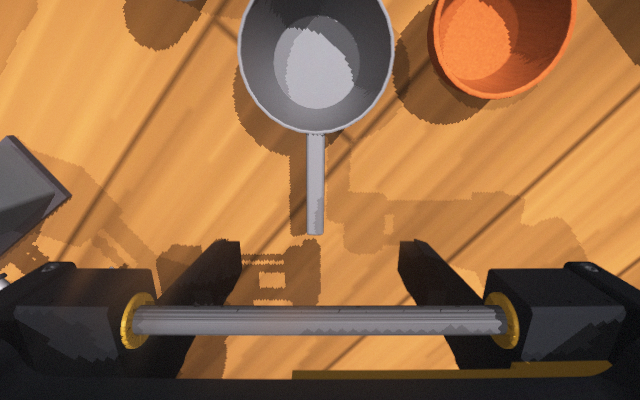

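The wrist view shows the handle running from its root at (317,133) to its tip at (315,235), nearly aligned with the tool. The fingers straddle it.

```bash
python3 - <<'E'
from plant import r,cams
from h import *
np.set_printoptions(precision=4,suppress=True)
s=r.get_state();T=tool(s);c=cams.snapshot("wrist")
t=atz(c,(315,234),.058,T);k=atz(c,(317,134),.058,T);m=atz(c,(316.5,55),.06,T)
v=(k-t)[:2];print(t,k,np.linalg.norm(v),"yaw",np.arctan2(v[1],v[0]))
u=v/np.linalg.norm(v);g=np.r_[t[:2]+.037*u,.047-.0187];print("grip TCP",g,"delta tool mm",T[:3,:3].T@(g-T[:3,3])*1e3)
E
```

```text
[ 0.4593 -0.1369  0.058 ] [ 0.5162 -0.2067  0.058 ] 0.09004292142102996 yaw -0.8868333823363065
grip TCP [ 0.4827 -0.1656  0.0283] delta tool mm [  4.8413  -1.9406 130.4335]
```

```bash
python3 -m pendant '[[-1,[5,-2,40],[0,0,1.4]],[-1,[0,0,45],[0,0,0]],[-1,[0,0,30],[0,0,0]],[-1,[0,0,15],[0,0,0]],[-1,[0,0,0],[0,0,0]],[1,[0,0,0],[0,0,0]],[1,[0,0,0],[0,0,0]],[1,[0,0,0],[0,0,0]]]' 50
python3 -m pendant '[[1,[0,0,0],[0,0,0]],[1,[0,0,0],[0,0,0]],[1,[0,0,0],[0,0,0]]]'
```

```text
clock: 3.72
tool_pos: [0.4833, -0.1658, 0.0294]
eef_rot: [0.903, -0.43, 0.001, -0.0]
contact_force: [0.1, -0.4, -0.1]
opening: 0.685
finger_force: 0.0
clock: 4.1
tool_pos: [0.4828, -0.1657, 0.0287]
eef_rot: [0.903, -0.431, 0.0, 0.0]
contact_force: [0.3, 0.5, 0.8]
opening: 0.345
finger_force: 0.0
```

```bash
python3 -m pendant '[[1,[0,0,0],[0,0,0]],[1,[0,0,0],[0,0,0]],[1,[0,0,0],[0,0,0]],[1,[0,0,0],[0,0,0]]]'
python3 -m pendant '[[1,[0,0,-10],[0,0,0]],[1,[0,0,-15],[0,0,0]],[1,[0,0,-13],[0,0,0]],[1,[0,0,0],[0,0,0]],[1,[0,0,0],[0,0,0]]]'
```

```text
clock: 4.6
tool_pos: [0.4828, -0.1657, 0.0287]
eef_rot: [0.903, -0.431, 0.0, 0.0]
contact_force: [1.2, 0.4, -1.6]
opening: 0.174
finger_force: 49.8
clock: 5.22
tool_pos: [0.4829, -0.1656, 0.0669]
eef_rot: [0.903, -0.43, 0.0, -0.0]
contact_force: [-0.4, -0.9, -1.2]
opening: 0.172
finger_force: 49.8
```

```bash
python3 -m pendant '[[1,[-20,-10,0],[0,0,0]],[1,[-40,-19,0],[0,0,0]],[1,[-43,-21,0],[0,0,0]],[1,[-43,-21,0],[0,0,0]],[1,[-43,-21,0],[0,0,0]],[1,[-43,-21,0],[0,0,0]],[1,[-34,-15,0],[0,0,0]],[1,[-15,-7,0],[0,0,0]]]'
python3 -m pendant '[[1,[0,0,0],[0,0,-4]],[1,[0,0,0],[0,0,-6.5]],[1,[0,0,0],[0,0,-7.5]],[1,[0,0,0],[0,0,-7.5]],[1,[0,0,0],[0,0,-6.5]],[1,[0,0,0],[0,0,-4.5]],[1,[0,0,0],[0,0,0]],[1,[0,0,0],[0,0,0]]]'
python3 - <<'E'
from plant import r,cams
from h import *
np.set_printoptions(precision=4,suppress=True)
s=r.get_state();T=tool(s)
ims={n:cams.snapshot(n) for n in("wrist","top","scene")}
print(s["q"],s["tool_pos"],R.from_quat(s["eef_rot"]).as_euler('ZYX'))
w=ims["wrist"]["img"];t=cv2.resize(ims["top"]["img"][110:220,200:360],(640,440),interpolation=2)
cv2.imwrite("pics/w2.png",w[:,:,::-1]);cv2.imwrite("pics/t2.png",t[:,:,::-1])
E
```

```text
clock: 6.22
tool_pos: [0.4083, 0.1414, 0.0663]
eef_rot: [0.904, -0.428, -0.002, -0.0]
contact_force: [1.0, -1.0, -0.8]
opening: 0.175
finger_force: 49.8
clock: 7.22
tool_pos: [0.4108, 0.1371, 0.0667]
eef_rot: [0.992, -0.127, -0.0, 0.0]
contact_force: [0.4, -0.4, -1.3]
opening: 0.174
finger_force: 49.8
[-0.4533  0.8089  0.04    2.2663 -0.4026  0.073  -1.8494] [0.4108 0.1371 0.0667] [-0.2545  0.0001  3.1411]
```

View pics/w2.png

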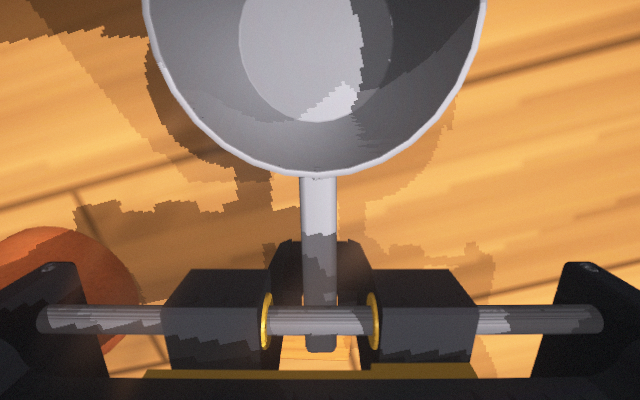

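View pics/t2.png

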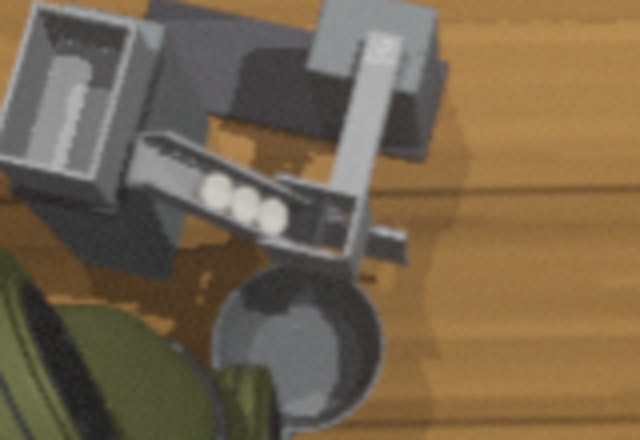

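The wrist view shows the bowl held level and symmetric, with its near rim at (317,176). The top crop (4×, offset 200,110) shows the rim centre at about (297,348), just short of the spout box at (320,230), with the plate's end at (406,240).

```bash
python3 - <<'E'
from plant import r,cams
from h import *
np.set_printoptions(precision=4,suppress=True)
s=r.get_state();T=tool(s);w=cams.snapshot("wrist");b=cams.snapshot("top")
print("bowl by top",atz(b,(274.25,197),.098),"near rim tool mm",T[:3,:3].T@(atz(w,(317,176),.098,T)-T[:3,3])*1e3)
tip=T[:3,3]+T[:3,:3]@[.115,0,0];print("bowl by tool",tip)
O=np.array([.585,.093,0]);
for yaw in(-.23,-.26):
    Rm=R.from_euler('z',yaw).as_matrix()
    X=np.array([[.015,-.055,.125],[.015,-.055,.04],[.02,-.028,.135],[-.02,-.028,.135],[-.02,.028,.135],[.115,0,.1]])@Rm.T+O
    print(yaw,((proj(b,X)-[200,110])*4).round()[:],"bowl in feeder mm",Rm.T@(tip-O)*1e3)
E
```

```text
bowl by top [0.5166 0.1117 0.098 ] near rim tool mm [ 53.344    0.4829 -31.3043]
bowl by tool [0.5222 0.1086 0.0667]
-0.23 [[404. 236.]
 [409. 264.]
 [366. 218.]
 [353. 274.]
 [272. 258.]
 [360.  93.]] bowl in feeder mm [-64.6991   0.8372  66.6962]
-0.26 [[405. 239.]
 [409. 266.]
 [367. 219.]
 [352. 275.]
 [271. 256.]
 [365.  94.]] bowl in feeder mm [-64.6951  -1.1039  66.6962]
```

```bash
python3 -m pendant '[[1,[10,0,0],[0,0,0]],[1,[10,0,0],[0,0,0]],[1,[8,0,0],[0,0,0]],[1,[7,0,0],[0,0,0]],[1,[0,0,0],[0,0,0]]]'
python3 -m pendant '[[1,[7,0,0],[0,0,0]],[1,[7,0,0],[0,0,0]],[1,[7,0,0],[0,0,0]],[1,[0,0,0],[0,0,0]]]'
```

```text
clock: 8.1
tool_pos: [0.4398, 0.1293, 0.066]
eef_rot: [0.992, -0.125, -0.005, 0.001]
contact_force: [-8.2, 2.4, -0.9]
opening: 0.177
finger_force: 49.8
clock: 8.6
tool_pos: [0.4589, 0.1243, 0.0658]
eef_rot: [0.992, -0.125, -0.006, 0.001]
contact_force: [-9.0, 3.0, -0.0]
opening: 0.175
finger_force: 49.8
```

```bash
python3 -m pendant '[[1,[5,0,0],[0,0,0]],[1,[5,0,0],[0,0,0]],[1,[4,0,0],[0,0,0]],[1,[2,0,0],[0,0,0]],[1,[0,0,0],[0,0,0]],[1,[0,0,0],[0,0,0]]]'
python3 - <<'E'
from plant import r,cams
from h import *
s=r.get_state();d=(np.array(s["tool_pos"])[:2]-[.585,.093])@[np.cos(.25),-np.sin(.25)]
print("bowl feeder x mm",d*1e3+115,R.from_quat(s["eef_rot"]).as_euler('ZYX'))
w=cams.snapshot("wrist")["img"];t=cv2.resize(cams.snapshot("top")["img"][110:220,200:360],(640,440),interpolation=2)
o=np.vstack([cv2.resize(w,(480,300)),cv2.resize(t,(436,300)).repeat(1,0)[:, :436] if 0 else cv2.resize(t,(480,300))])
cv2.imwrite("pics/m3.png",o[:,:,::-1])
E
```

```text
clock: 9.35
tool_pos: [0.469, 0.1213, 0.0651]
eef_rot: [0.992, -0.124, -0.012, 0.001]
contact_force: [-17.2, 5.9, 0.2]
opening: 0.175
finger_force: 49.9
bowl feeder x mm -4.386593760236593 [-0.24811633  0.02290766  3.13649543]
```

View pics/m3.png

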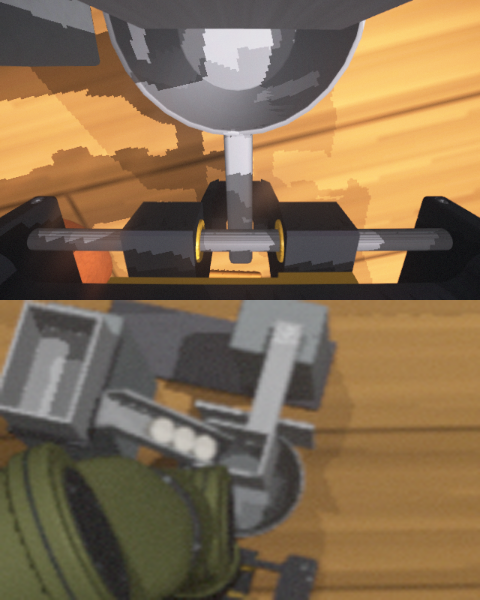

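The bowl is under the spout with the plate nearly in. The pucks are still in the chute and the force is 18 N, so it is climbing the third click. I'll push on in small steps.

```bash
python3 -m pendant '[[1,[2,0,0],[0,0,0]],[1,[2,0,0],[0,0,0]],[1,[1,0,0],[0,0,0]],[1,[0,0,0],[0,0,0]],[1,[0,0,0],[0,0,0]]]'
python3 - <<'E'
from plant import r,cams
from h import *
s=r.get_state();d=(np.array(s["tool_pos"])[:2]-[.585,.093])@[np.cos(.25),-np.sin(.25)]
print("bowl feeder x mm",d*1e3+115,R.from_quat(s["eef_rot"]).as_euler('ZYX'))
t=cams.snapshot("top")["img"][110:220,200:360];g=t.min(2)[40:75,35:75];print("white px",(g>170).sum())
E
```

```text
clock: 10.07
tool_pos: [0.4785, 0.1186, 0.0654]
eef_rot: [0.992, -0.126, -0.007, 0.001]
contact_force: [-9.5, 2.4, -2.1]
opening: 0.175
finger_force: 49.9
bowl feeder x mm 5.492632368599573 [-0.25175582  0.01403765  3.13754089]
white px 0
```

```bash
python3 -m pendant '[[1,[0,0,0],[0,0,0]],[1,[0,0,0],[0,0,0]],[1,[0,0,0],[0,0,0]],[1,[0,0,0],[0,0,0]],[1,[0,0,0],[0,0,0]],[1,[0,0,0],[0,0,0]],[1,[0,0,0],[0,0,0]],[1,[0,0,0],[0,0,0]]]'
python3 - <<'E'
from plant import r,cams
from h import *
w=cams.snapshot("wrist")["img"];t=cv2.resize(cams.snapshot("top")["img"][110:220,200:360],(480,300),interpolation=2)
cv2.imwrite("pics/m4.png",np.vstack([cv2.resize(w,(480,300)),t])[:,:,::-1])
E
```

```text
clock: 11.12
tool_pos: [0.4785, 0.1186, 0.0654]
eef_rot: [0.992, -0.126, -0.007, 0.001]
contact_force: [-10.0, 1.5, -3.0]
opening: 0.172
finger_force: 49.9
```

View pics/m4.png

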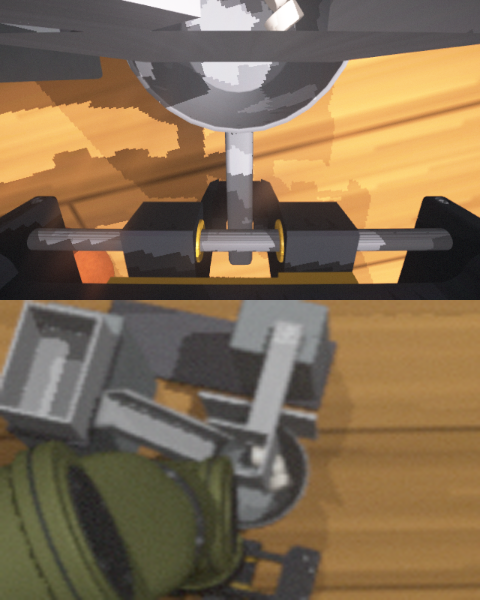

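The chute is now empty, and white pucks show in the bowl through the spout: wrist (283,12), top (275,475). I'll use the last picture to zoom in and check that all three are there.

```bash
python3 - <<'E'
from plant import r,cams
from h import *
w=cams.snapshot("wrist")["img"][0:180,160:480];t=cams.snapshot("top")["img"][140:195,255:320];c=cams.snapshot("scene")["img"][190:290,270:370]
f=lambda i,a,b:cv2.resize(i,(a,b),interpolation=2)
cv2.imwrite("pics/m5.png",np.vstack([f(w,500,280),np.hstack([f(t,250,212),f(c,250,212)])])[:,:,::-1])
E
```

```text
(no output)
```

View pics/m5.png

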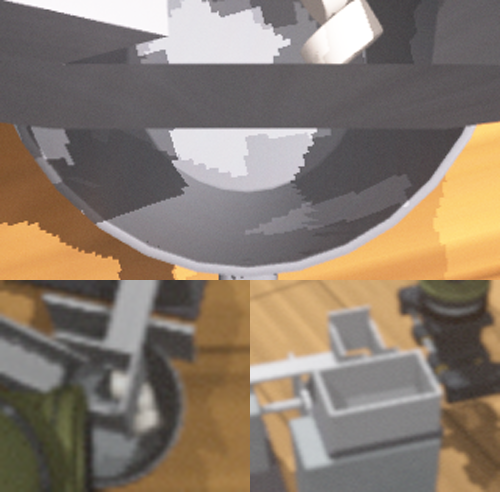

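```bash
python3 -c "
from plant import r
print(r.finish_job())"
```

```text
the job is handed in; nothing more can be done
None
```

I handed the job in with the bowl held by its handle off the bench and the plate pressed past the third click (force fell from 18 N to 10 N); the chute is empty and I could see at least two of the three pucks in the bowl, none on the bench.

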